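# Stow a carton of spares in its rack lane

## Robot

A 6-joint arm with a two-finger parallel gripper is mounted at the origin on a cart in front of the work surface, level with it; the furniture and walls round the work are solid. World frame = base frame: x ahead of the robot, y to its left, z up, the work surface at z = 0. Lengths are in m, angles in degrees, forces in N, time in s.
With the tool pointing down it reaches from about 0.375 to 0.75 m from the base axis. Payload 9 kg.
Tool frame: the origin (TCP) lies where the fingers leave the gripper's body, on its centre line; the fingertips stand 73 mm ahead of it and the grasp point (between the pads) lies 54 mm ahead of it (robot.tip_reach is the distance from the TCP to the fingertips, in m); z points along the fingers, y is the line along which they close (so a half turn about z gives the same grasp; the last joint's range is limited). The gripper opens to 85 mm and grips with 20 to 120 N. Pads are 22 mm wide; open, the fingers measure 114 mm over their backs; the gripper's body (76 mm by 85 mm) begins 54 mm behind the grasp point. The pads swing forward as they close: fully open they stand 13 mm farther back than shut.
Start: joints at [-87.531, 5.964, 5.575, 89.605, 0, 77.527], TCP at [0.155, -0.58, 0.304] pointing down, gripper open.
Joint ranges: [-171.21, 171.21], [-48.23, 106.86], [-62.78, 66.21], [-105.2, 120.99], [-86.42, 89.51], [-180, 180]. Speed limits (degrees/s): [127.2, 127.2, 147.25, 180, 180, 180].

## Interface

Orientations are given as [roll, pitch, yaw] about the fixed x, y, z axes, in that order (R = Rz(yaw) Ry(pitch) Rx(roll)).
In Python, from plant import robot gives the robot as it stands. Calls block until the motion is done:
- robot.move_pose(position, orientation): joint-space move of the TCP to a pose.
- robot.line_to(position, vel=0.15, rotation=None, guard=None): straight line of the TCP; rotation=None keeps the orientation; vel is the mean speed in m/s. With guard (N) it stops when the force on the tool has changed by that much, and returns True; else False.
- robot.goto_joints(angles): joint-space move.
- robot.set_gripper(opening): finger opening in m; the grip force is fixed at half the most; returns when the fingers have stopped.
- robot.pause(seconds).
- robot.ik(position, orientation): joint angles nearest the present ones, or None.
- robot.observe(): the state.
- robot.grab_frame(name): name is "scene" or "top"; returns the picture (420x560x3 uint8, blue, green, red); there is no depth.
- robot.get_calibration(name): a dict with "vertical_fov" (degrees; the focal length in pixels is half the picture's height over the tangent of half this angle, whatever the lens; pixels are square), "cx", "cy" (the principal point, pixels), "rvec" (rotation vector, rad) and "tvec" (3), from world to camera coordinates, as OpenCV has them. Camera axes: x right, y down, z forward; pixel columns grow to the right and rows downward; lengths in m; the calibration is good to about 2 mm. A picture is of the moment at which its call begins. get_calibration takes no time and is no camera call.
A pose or a line that the arm cannot do raises robot.IKError and nothing moves.
- robot.job_done(): hands the job in; it is judged then, once.
The state is a dict: "time": time; "q": joint angles; "qvel": joint speeds; "joint_torque": joint torques, N m; "tool_pos": TCP position; "tcp_rot": TCP orientation; "ft_force": force on the tool from outside, world axes, zero at the start; "torque": the same for the moment, N m; "gripper_width": finger opening in m; "gripper_force": force on a finger pad.
Only numpy, scipy, OpenCV 4.12 (cv2) and the standard library are available. Lean on these libraries where they do the work, as an engineer would, in place of code of your own. Each camera call takes 0.05 s, during which the arm holds its last target. There are 200 camera calls.

## Task

Push the long carton that stands before the feed lane down between the two low guide rails until its leading end is up against the stop at the far end, without the carton or the gripper ever touching either rail; nudge it into line first where it stands askew. Only push it with the fingers, gently, and never grip, lift, tip or ram it. Leave everything else as it is.

Things in the scene. Friction and masses are not known exactly. Their poses are not given: they have to be found in the camera images.
- lane: fixed feed lane: grey sheet plate, top at z = 3 mm; bare apron (x -145 to 0 mm, 150 mm wide) on the robot's side, railed lane beyond (rails x 2 to 132 mm, stop face at x = 134 mm). Origin: plate underside, on the centre line, where the apron ends; x runs down the lane away from the robot, y to the left rail, z up. With the carton home its centre is at x = 89 mm
- rail_left: left guide rail, fixed to the lane: straight aluminium strip 130 mm long, 5 mm thick, 16 mm high above the plate (top at 19 mm above the worktop) with a 3 mm high outer foot; its inner face is 37.5 mm left of the centre line. Origin: mid-length, foot centre of the upright strip. Not to be touched
- rail_right: right guide rail, mirror image of the left one, inner face 37.5 mm right of the centre line (so the lane is 75 mm wide, 10 mm to spare on each side of the carton). Not to be touched
- stop: end stop of the lane, fixed: upright steel plate 70 mm wide, 30 mm high, 4 mm thick, closing the far end. Origin: foot of its face towards the carton, at mid-width
- lane_mouth (a point): point on the plate's top on the centre line, between the near ends of the rails; axes as the lane's
- lane_end (a point): point on the plate's top on the centre line, at the foot of the stop's face; axes as the lane's
- carton_nozzles: the carton to push: closed rigid box 55 x 90 x 42 mm, about 0.1 kg (mass and friction vary), loose on the apron, up to 25 mm off the centre line and 0.2 rad askew. Origin: underside; y is its 90 mm length, pointing roughly down the lane, x its 55 mm width, pointing roughly to the right, z up
- carton_mid (a point): the centre of that carton, half-way up (21 mm above the plate); axes as the carton's. The carton's top is 45 mm above the worktop, so fingertips held 22 to 38 mm above the worktop push it while passing over the rails
- specimen_1: loose black resin puck, 30 mm across, 18 mm high, beside the right rail; origin centre of its underside. Leave alone
- specimen_6: loose red resin puck, 30 mm across, 18 mm high, beside the right rail farther along; origin centre of its underside. Leave alone
- insulating_tape: loose roll of tape, 68 mm across, 18 mm high, lying flat beside the left rail; origin centre of its underside. Leave alone
- timer: loose small white timer, 60 x 65 x 26 mm, to the left of the apron; origin centre of its underside. Leave alone
- masking_tape: loose wide roll of tape, 90 mm across, 24 mm high, right of the lane beyond the tool tray; origin centre of its underside. Leave alone
- carton_clips: loose flat square carton, 70 x 70 x 30 mm, not the one to push; origin centre of its underside. Leave alone
Things that resemble listed ones, but are neither listed nor needed, are in the scene too. What is meant by the carton_nozzles is not purple, and is the larger of those in its own colour.

How it is judged:
By the outcome, as a careful person would: the job done as asked, in the order asked, and still so for the second after the job is handed in, with the robot touching nothing.
It also fails if it takes over 64 s, if anything falls off the work surface, if the arm or the gripper's body presses on something with over 40 N, if the wrist force passes 120 N, or if a joint passes its speed limit or range.

## Working session

There is one attempt and no reset: what is moved stays moved. The work goes in short steps, each a Python script; the robot and the scene stay as the last script left them, time stands still between calls to the robot, and variables do not carry over. Pictures are saved under pics/ and viewed, at most 10 in all, crops included, and the job is handed in when it is done.

```bash
mkdir -p pics; ls; python3 - <<'E'
from plant import robot
import cv2
for n in("top","scene"):
    cv2.imwrite(f"pics/{n}0.png",cv2.resize(robot.grab_frame(n),(784,588),interpolation=cv2.INTER_CUBIC)); print(robot.get_calibration(n))
o=robot.observe();print(o["time"],o["tool_pos"],o["tcp_rot"],robot.tip_reach)
E
```

```text
pics
{'vertical_fov': 44.03113614354173, 'cx': 273.10357237010186, 'cy': 216.23514260326962, 'rvec': array([ 2.03912543, -2.17471302,  0.25182993]), 'tvec': array([0.19900521, 0.53864971, 1.10023265])}
{'vertical_fov': 55.513261185643195, 'cx': 273.8737225694128, 'cy': 209.7976265313145, 'rvec': array([ 2.3323476 , -0.60327257,  0.24456742]), 'tvec': array([-0.42736478,  0.34129645,  0.69887156])}
0.1 [ 0.1547273  -0.57949922  0.30322367] [-1.79936281e+02 -1.36751014e-02  1.49453673e+01] 0.0726
```

View pics/top0.png

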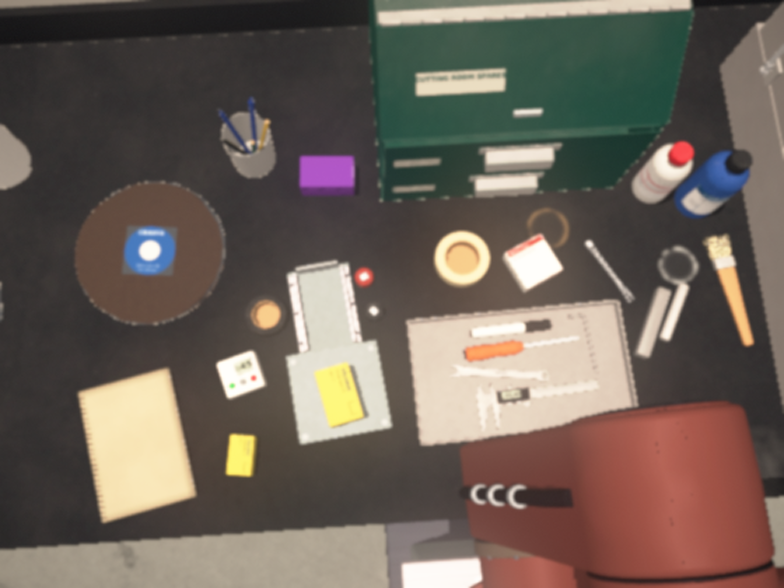

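View pics/scene0.png

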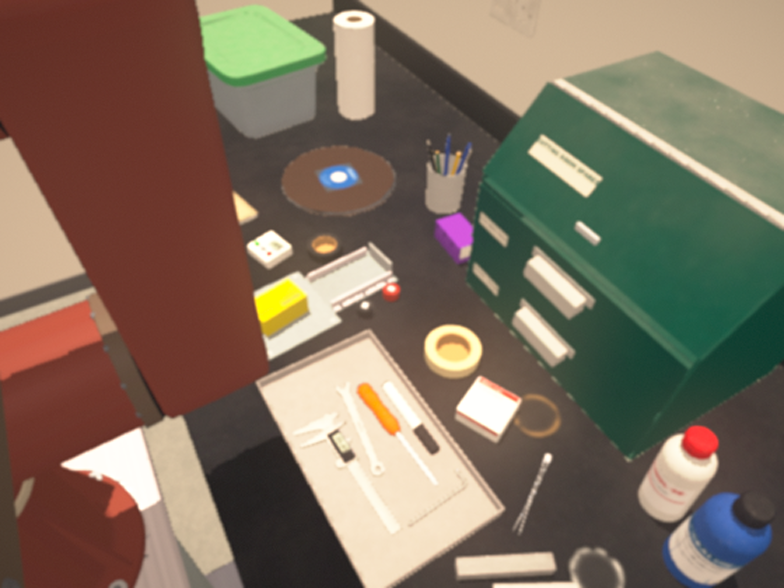

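The top view shows three candidates for the carton: large yellow on the apron (340,394), small yellow (241,455) and purple (327,174). I choose the large yellow one. It lies before the railed lane (rails from about (293,350)/(355,340) to (292,272)/(348,265), stop at (318,266)). The scene view agrees.

```bash
cat > h.py <<'E'
import numpy as np, cv2
from plant import robot
def px2w(uv,z,n="top"):
    c=robot.get_calibration(n);f=210/np.tan(np.radians(c["vertical_fov"]/2))
    R=cv2.Rodrigues(c["rvec"])[0];C=-R.T@c["tvec"]
    d=R.T@np.array([(uv[0]-c["cx"])/f,(uv[1]-c["cy"])/f,1]);return C+d*(z-C[2])/d[2]
def w2px(P,n="top"):
    c=robot.get_calibration(n);f=210/np.tan(np.radians(c["vertical_fov"]/2))
    K=np.array([[f,0,c["cx"]],[0,f,c["cy"]],[0,0,1]])
    return cv2.projectPoints(np.array(P,float).reshape(-1,3),c["rvec"],c["tvec"],K,None)[0][:,0]
def crop(x0,y0,w,h,s,name,pts=None):
    im=robot.grab_frame("top")
    big=cv2.resize(im[y0:y0+h,x0:x0+w],None,fx=s,fy=s,interpolation=cv2.INTER_CUBIC)
    for p in ([] if pts is None else pts):
        cv2.circle(big,(int((p[0]-x0+.5)*s),int((p[1]-y0+.5)*s)),2,(255,0,255),-1)
    cv2.imwrite("pics/"+name,big); return im
E
python3 - <<'E'
from h import *
im=crop(195,180,120,145,4,"c1.png")
hsv=cv2.cvtColor(im,cv2.COLOR_BGR2HSV)
m=cv2.inRange(hsv,(20,110,90),(38,255,255));m[:,:200]=0;m[:240]=0;m[325:]=0
print(cv2.minAreaRect(cv2.findNonZero(m)),cv2.boundingRect(m))
E
```

```text
((242.3113250732422, 281.8396301269531), (40.521358489990234, 24.58753776550293), 74.05460357666016) (226, 260, 34, 45)
```

View pics/c1.png

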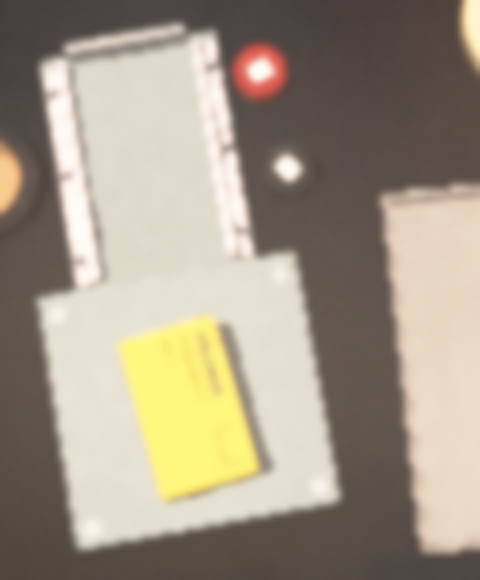

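The crop shows the large yellow carton, with top corners at about (119,343), (216,316), (260,470) and (165,500). The apron corners are at (38,297), (296,252), (340,498) and (78,550), and the rails lie beyond. I'll fit the poses next.

```bash
cat >> h.py <<'E'
def fit(L,W):
    L=np.array(L,float);W=np.array(W)[:,:2];l0=L.mean(0);w0=W.mean(0);a=L-l0;b=W-w0
    th=np.arctan2((a[:,0]*b[:,1]-a[:,1]*b[:,0]).sum(),(a*b).sum())
    R=np.array([[np.cos(th),-np.sin(th)],[np.sin(th),np.cos(th)]]);t=w0-R@l0
    return th,t,(W-(L@R.T+t))*1000
E
python3 - <<'E'
from h import *
np.set_printoptions(precision=4,suppress=True)
u=lambda p:((p[0]+.5)/4-.5+195,(p[1]+.5)/4-.5+180)
A=[(38,297),(296,252),(340,498),(78,550)]
W=[px2w(u(p),.003) for p in A]
th,t,r=fit([(0,.075),(0,-.075),(-.145,-.075),(-.145,.075)],W)
print(np.degrees(th),t,r)
C=[(119,343),(216,316),(260,470),(165,500)]
Wc=[px2w(u(p),.045) for p in C]
tc,cc,rc=fit([(.045,.0275),(.045,-.0275),(-.045,-.0275),(-.045,.0275)],Wc)
print(np.degrees(tc),cc,rc)
R=np.array([[np.cos(th),-np.sin(th)],[np.sin(th),np.cos(th)]])
print("carton in lane",R.T@(cc-t),np.degrees(tc-th))
g=lambda x,y,z:[*(R@[x,y]+t),z]
P=[]
for s in(1,-1):
    for x in(.002,.067,.132):P+=[g(x,s*.0375,.019)]
P+=[g(0,.075,.003),g(0,-.075,.003),g(-.145,-.075,.003),g(-.145,.075,.003),g(.134,.035,.033),g(.134,-.035,.033)]
Rc=np.array([[np.cos(tc),-np.sin(tc)],[np.sin(tc),np.cos(tc)]])
for x,y in[(.045,.0275),(.045,-.0275),(-.045,-.0275),(-.045,.0275)]:P.append([*(Rc@[x,y]+cc),.045])
crop(195,180,120,145,4,"c2.png",w2px(P))
E
```

```text
6.745460891622381 [0.4932 0.2525] [[ 0.2043  0.4251]
 [-0.6529 -0.8226]
 [ 1.0504  0.277 ]
 [-0.6018  0.1205]]
13.076592619729492 [0.4116 0.2413] [[-0.0018  0.3959]
 [-0.8486 -0.4589]
 [ 0.6144  0.5197]
 [ 0.236  -0.4566]]
carton in lane [-0.0824 -0.0016] 6.331131728107112
```

View pics/c2.png

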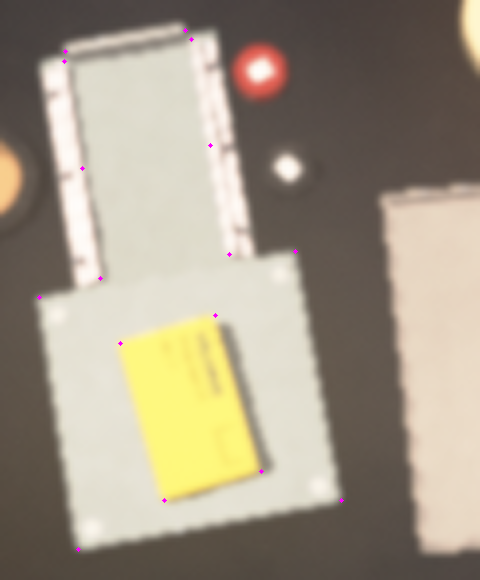

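The fit agrees to within 1 mm: the carton is at lane x = -82 mm, y = -2 mm, turned 6.3° counter-clockwise. Two part-open fingers pushed square against its back end should line it up on the apron.

```bash
cat >> h.py <<'E'
TH=6.745;T0=np.array([.4932,.2525])
RL=np.array([[np.cos(np.radians(TH)),-np.sin(np.radians(TH))],[np.sin(np.radians(TH)),np.cos(np.radians(TH))]])
def lane(x,y,z): return [*(RL@[x,y]+T0),z]
def inlane(p): return RL.T@(np.array(p[:2])-T0)
ZP=.0965
def st(tag=""):
    o=robot.observe();print(tag,round(o["time"],2),"lane",inlane(o["tool_pos"]).round(4),"z",o["tool_pos"][2].round(4),"F",np.round(o["ft_force"],2),"w",round(o["gripper_width"],4))
E
python3 - <<'E'
from h import *
robot.set_gripper(.024);st()
robot.move_pose(lane(-.17,-.001,.3),[180,0,TH]);st()
robot.line_to(lane(-.17,-.001,ZP),vel=.12,guard=8);st("down")
print(robot.line_to(lane(-.125,-.001,ZP),vel=.02,guard=.25));st("contact")
cv2.imwrite("pics/s1.png",cv2.resize(robot.grab_frame("scene")[150:270,150:310],(800,600),interpolation=cv2.INTER_CUBIC))
E
```

```text
0.81 lane [-0.4339 -0.7867] z 0.304 F [ 0.1  -0.07 -0.52] w 0.024
 4.4 lane [-0.1698 -0.0012] z 0.3 F [-0.21 -0.44 -0.25] w 0.0238
down 6.25 lane [-0.1696 -0.0009] z 0.0971 F [-0.53 -0.12 -0.57] w 0.0242
True
contact 7.73 lane [-0.1379 -0.0011] z 0.0962 F [1.05 0.18 0.59] w 0.0241
```

View pics/s1.png

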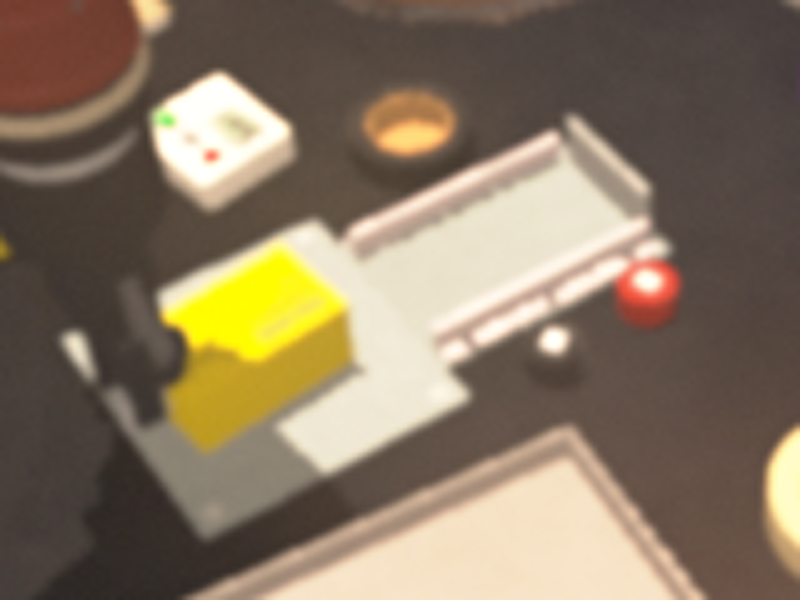

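The fingers are at the carton's back end (around (165,350)), low and clear of everything else. Now I'll push slowly on the apron to square it, then look.

```bash
python3 - <<'E'
from h import *
for x in(-.125,-.108):
    print(robot.line_to(lane(x,-.001,ZP),vel=.02,guard=8));st()
crop(195,180,120,145,4,"c3.png")
E
```

```text
False
 8.61 lane [-0.125 -0.001] z 0.0965 F [0.35 0.29 0.48] w 0.0242
False
 9.61 lane [-0.1079 -0.001 ] z 0.0965 F [-0.19  0.87  0.25] w 0.0239
```

View pics/c3.png

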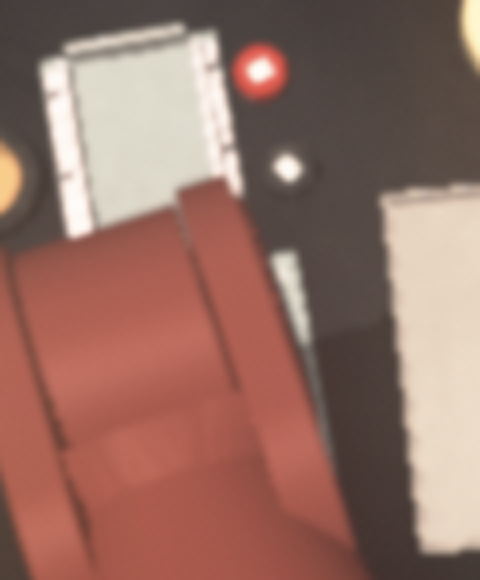

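The arm hides the carton in the top view, so I'll check in the scene camera, with markers at the rails and the expected squared carton.

```bash
cat >> h.py <<'E'
def scrop(name,cx,cy=-.001,x0=150,y0=160,w=140,h=105,s=5.6):
    P=[lane(cx+a*.045,cy+b*.0275,.045) for a,b in((1,1),(1,-1),(-1,-1),(-1,1))]+[lane(cx+.045,cy-.0275,.003)]
    P+=[lane(x,sg*.0375,.019) for sg in(1,-1) for x in(.002,.132)]+[lane(0,-.075,.003),lane(0,.075,.003)]
    im=robot.grab_frame("scene")[y0:y0+h,x0:x0+w];big=cv2.resize(im,None,fx=s,fy=s,interpolation=cv2.INTER_CUBIC)
    for p in w2px(P,"scene"): cv2.circle(big,(int((p[0]-x0+.5)*s),int((p[1]-y0+.5)*s)),2,(255,0,255),-1)
    cv2.imwrite("pics/"+name,big); print(((w2px(P,"scene")-[x0,y0]+.5)*s).round())
E
python3 -c "
from h import *
scrop('s2.png',-.052)"
```

```text
[[380. 194.]
 [445. 268.]
 [259. 360.]
 [198. 280.]
 [452. 332.]
 [390. 212.]
 [625. 100.]
 [478. 312.]
 [717. 190.]
 [522. 390.]
 [349. 192.]]
```

View pics/s2.png

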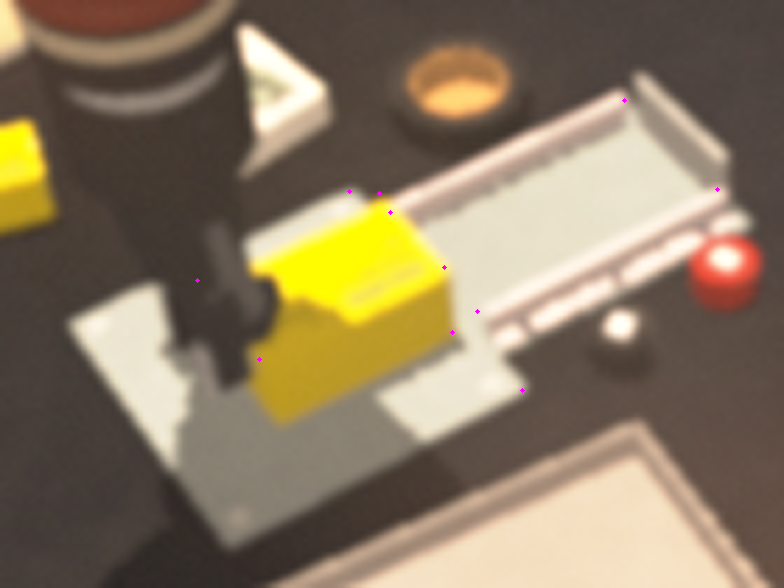

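The fingers are on the back end. The lane markers fit, and the carton's front top corners are at about (386,199) and (452,272), so I'll convert those.

```bash
python3 - <<'E'
from h import *
f=lambda p,z:(inlane(px2w((p[0]/5.6-.5+150,p[1]/5.6-.5+160),z,"scene"))*1000).round(1)
for p,z in(((386,199),.045),((452,272),.045),((456,338),.003),((258,363),.045),((283,425),.003)):print(p,f(p,z))
E
```

```text
(386, 199) [-6.4 22.2]
(452, 272) [ -5.9 -32.5]
(456, 338) [ -7.5 -32.4]
(258, 363) [-98.2 -29.8]
(283, 425) [-93.7 -31.6]
```

The carton is square to within about 1° but roughly 4.5 mm right of centre. I'll nudge it left from its side with the same flat two-finger front, then check again.

```bash
python3 - <<'E'
from h import *
robot.line_to(lane(-.135,-.001,ZP),vel=.06)
robot.line_to(lane(-.135,-.001,.15),vel=.15)
for yw in(TH+90,TH-90):
    q=robot.ik(lane(-.051,-.08,.15),[180,0,yw]); print(yw,None if q is None else np.round(q,1))
    if q is not None and abs(q[5])<170: break
robot.move_pose(lane(-.051,-.08,.15),[180,0,yw]);st()
robot.line_to(lane(-.051,-.08,ZP),vel=.1,guard=8);st()
robot.line_to(lane(-.051,-.05,ZP),vel=.04,guard=8);st()
robot.line_to(lane(-.051,-.039,ZP),vel=.012,guard=8);st()
robot.line_to(lane(-.051,-.08,ZP),vel=.06)
robot.line_to(lane(-.051,-.08,.15),vel=.15)
robot.move_pose(lane(-.15,-.001,.15),[180,0,TH]);st()
scrop("s3.png",-.051,0)
E
```

```text
96.745 [  4.7 -13.4 -29.1  74.3   0.   87.9]
 14.57 lane [-0.051 -0.08 ] z 0.15 F [-0.17  1.1   0.78] w 0.024
 15.25 lane [-0.0508 -0.08  ] z 0.0969 F [-0.55  0.24 -0.42] w 0.0245
 16.15 lane [-0.051  -0.0501] z 0.0965 F [ 0.79 -0.34  0.08] w 0.0241
 17.22 lane [-0.051  -0.0389] z 0.0965 F [-0.28  0.16 -0.88] w 0.0239
 22.3 lane [-0.15  -0.001] z 0.15 F [0.71 0.49 0.47] w 0.0242
[[381. 192.]
 [446. 265.]
 [260. 357.]
 [199. 278.]
 [453. 330.]
 [390. 212.]
 [625. 100.]
 [478. 312.]
 [717. 190.]
 [522. 390.]
 [349. 192.]]
```

View pics/s3.png

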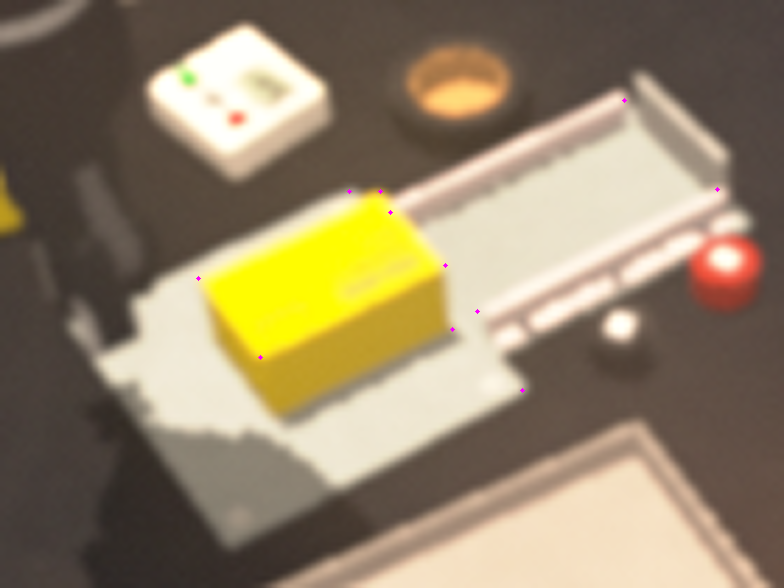

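The carton matches the markers to about 1 mm, so it is centred and square. Next I'll push it into the lane and check at half-way.

```bash
python3 - <<'E'
from h import *
robot.line_to(lane(-.15,0,ZP),vel=.1,guard=8)
robot.line_to(lane(-.115,0,ZP),vel=.03,guard=8);st()
print(robot.line_to(lane(-.0565,0,ZP),vel=.02,guard=6));st()
scrop("s4.png",0,0)
E
```

```text
24.35 lane [-0.1151  0.    ] z 0.0965 F [-0.54 -0.58  0.38] w 0.0241
False
 27.43 lane [-0.0565  0.    ] z 0.0965 F [-1.32 -0.04  0.87] w 0.0236
[[478. 146.]
 [545. 216.]
 [367. 304.]
 [303. 228.]
 [549. 281.]
 [390. 212.]
 [625. 100.]
 [478. 312.]
 [717. 190.]
 [522. 390.]
 [349. 192.]]
```

View pics/s4.png

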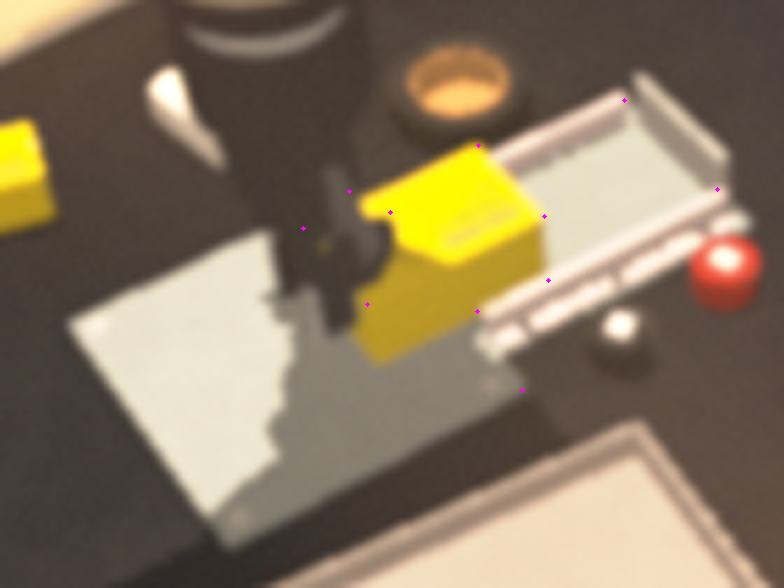

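The front corners sit on the markers (478,146) and (545,216), so it is still straight and centred with the rails clear. I'll push on gently to the stop under a force guard.

```bash
python3 - <<'E'
from h import *
print(robot.line_to(lane(.026,0,ZP),vel=.025,guard=6));st()
print(robot.line_to(lane(.040,0,ZP),vel=.008,guard=4));st("stop")
E
```

```text
False
 30.93 lane [0.026 0.   ] z 0.0965 F [-0.08 -0.44  0.41] w 0.0238
True
stop 32.02 lane [ 0.0344 -0.    ] z 0.0959 F [ 0.31  0.1  -0.2 ] w 0.0239
```

```bash
python3 - <<'E'
from h import *
robot.line_to(lane(.0,0,ZP),vel=.06)
robot.line_to(lane(-.03,0,.2),vel=.12)
robot.move_pose(lane(-.14,-.05,.25),[180,0,TH]);st()
scrop("s5.png",.089,0)
E
```

```text
34.4 lane [-0.1397 -0.0501] z 0.2497 F [-0.43  0.36 -0.18] w 0.0241
[[639.  69.]
 [708. 135.]
 [543. 217.]
 [476. 146.]
 [707. 200.]
 [390. 212.]
 [625. 100.]
 [478. 312.]
 [717. 190.]
 [522. 390.]
 [349. 192.]]
```

View pics/s5.png

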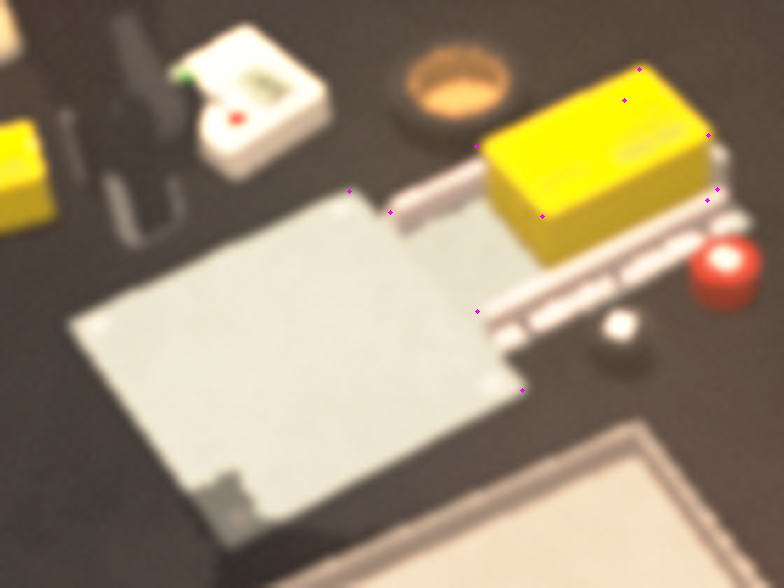

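The carton is home: its front corners (645,66) and (712,135) are against the stop. It is square, with visible gaps to the rails, and the neighbours have not moved.

```bash
python3 -c "
from plant import robot
print(robot.job_done())"
```

```text
the job is handed in; nothing more can be done
None
```

The yellow carton was squared, centred and pushed gently down the lane to the stop; the pictures show it clear of both rails and nothing else moved, and the job was handed in at about 34 s.

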